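# Lower a spring-button work rest and lock it

### The arm

A 6-joint arm with a two-finger parallel gripper is mounted at the origin on the work surface. World frame = base frame: x ahead of the robot, y to its left, z up, the work surface at z = 0. Lengths are in m, angles in rad, forces in N, time in s.
With the tool pointing down it reaches from about 0.375 to 0.9 m from the base axis. Payload 3.1 kg.
Tool frame: the origin (TCP) lies where the fingers leave the gripper's body, on its centre line; the fingertips stand 73 mm ahead of it and the grasp point (between the pads) lies 54 mm ahead of it; z points along the fingers, y is the line along which they close (so a half turn about z gives the same grasp; the last joint's range is limited). The gripper opens to 85 mm and grips with 20 to 120 N. Pads are 22 mm wide; open, the fingers measure 114 mm over their backs; the gripper's body (76 mm by 85 mm) begins 54 mm behind the grasp point. The pads swing forward as they close: fully open they stand 13 mm farther back than shut.
Start: joints at [-1.494, 0.527, 1.433, -0, 1.181, -0.178], TCP at [0.158, -0.605, 0.304] pointing down, gripper open.
Joint ranges: [-3.08, 3.08], [-0.75, 2.2], [0.22, 2.44], [-1.43, 4.57], [0, 2.65], [-2.85, 2.85]. Speed limits (rad/s): [2.79, 2.79, 3.14, 3.14, 3.14, 3.14].

### API

Orientations are given as a unit quaternion [x, y, z, w].
In Python, from station import manip gives the robot as it stands.
- The arm moves only by the shell command python3 -m crank 'ROWS' [FORCE]. ROWS is JSON, a list of rows, each an object with "dp": the shift along the tool's x, y, z normalised to -1 to 1, where 1 is 50 cm, a list of three; "delta_rot": the turn, a rotation vector about the tool's x, y, z normalised to -1 to 1, where 1 is 2 pi rad, a list of three; "fingers": the opening, from -1 (shut) to 1 (fully open). A call has 1 to 12 rows; each row shifts and turns the commanded pose from where the row before left it, along the tool's axes as they then stand; what a row does not reach is not made up. A row lasts 1/12 s, in which the tool goes at most 41.7 mm and 7.16 degrees, less where a joint would pass 70% of its speed; a pose out of reach is approached as far as the arm can. A call with a number of a shift or a turn outside -1 to 1 is refused whole. A call with a gripper value outside its range is refused whole. The fingers move at their own pace and stop on an object; FORCE is the grip in N (left out, the last holds). Time passes only in rows, so rows that do not move let the fingers close. It gives the time, the measured TCP pose, the force, the opening and the grip force at its end, in the units of the state.
- manip.sense(): the state, without advancing time (a new reading comes with each control period).
- manip.snapshot(name): name is "side" or "top" or "wrist"; returns (picture, depth): 400x640x3 uint8, red, green, blue; 400x640 float32, m along the optical axis (not along the pixel's ray), 0 where there is no reading.
- manip.camera_model(name): a dict with "fx", "fy", "cx", "cy" (pixels), "origin" and "attitude" of the camera in the world. Camera axes: x right, y up, looking along -z (the intrinsics and any distortion apply to the point x, -y, -z); pixel columns grow to the right and rows downward; lengths in m; the calibration is good to about 2 mm. A picture is of the moment at which its call begins: read the wrist's pose just before it. camera_model takes no time and is no camera call; for the wrist camera it gives the pose at the moment of the call.
- manip.sign_off(): hands the job in; it is judged then, once.
The state is a dict: "t": time; "q": joint angles; "qd": joint speeds; "tau": joint torques, N m; "tcp_pos": TCP position; "tool_rot": TCP orientation; "force": force on the tool from outside, world axes, zero at the start; "ft_torque": the same for the moment, N m; "finger_gap": opening from 0.0 (shut) to 1.0 (fully open); "gripper_force": force on a finger pad.
Only numpy, scipy, OpenCV 4.12 (cv2) and the standard library are available. Lean on these libraries where they do the work, as an engineer would, in place of code of your own. Each camera call takes 0.05 s, during which the arm holds its last target. There are 200 camera calls.

### The job

One of the two cork-topped work rests on the sanding bench still stands high, hanging on its red spring button; lower it and lock it as its neighbour is. Squeeze the button flush and ease the post down until the button is caught inside the blue sleeve, then let go and push the rest gently down until the button pops out through the hole in the sleeve's face and locks. Never force the button or bear hard on the sleeve, do not pull the post out, and leave the neighbouring rest and everything else on the bench alone.

Things in the scene. Friction and masses are not known exactly. Their poses are not given: they have to be found in the camera images.
- sleeve: Blue square steel sleeve, upright on a dark 84 x 84 x 10 mm flange fixed to the bench on a wooden packing 2 to 14 mm high; the one of the two whose cork-topped bar still stands high. Origin: centre of the flange's underside; z up, x out through the face with the hole. Outside 34 x 34 mm, walls 4 mm, bore 26 x 26 mm, open at the top.
- sleeve_rim (a point): Centre of the sleeve's open top, on its axis, 120 mm above the sleeve's origin; axes as the sleeve's. On the +x face a bare steel lock plate is clamped, its inside flush with the bore, with a 16 x 16 mm square hole through it for the button (4 mm deep). The plate is set by hand and not measured: its hole's centre lies anywhere from 21 to 34 mm below the rim.
- post: Loose aluminium work rest, about 0.35 kg: 24 x 24 mm square post, 107 mm long, with a crossbar on top. Origin: centre of the post's lower end; z up, x towards the button. It starts upright in the sleeve with 1 mm play a side, hanging by its button on the rim, origin about 57 mm above the sleeve's, 63 mm of it in the bore. Locked, its origin is 14 to 31 mm above the sleeve's, as the hole has it.
- bar_top (a point): Centre of the crossbar's cork top, 117 mm above the post's lower end. The bar is 90 mm along y, 24 mm along x, 10 mm thick (upper 4 mm cork). At the start its top is about 54 mm and its underside 44 mm above the rim; locked, its top is 11 to 28 mm above the rim.
- button: Red round spring button, 14 mm across, on the post's +x face 70 mm above the post's lower end. Origin: centre of its flat nose; x outwards. Out, the nose stands 6 mm off the face (18 mm from the post's axis); flush, 12 mm. 3.5 N starts it, 7.7 N brings it flush. Straight sides: pushing the post down does not press it in. At the start it stands on the rim, its centre 7 mm above it.
- button_seat (a point): Point on the post's +x face at the button's axis. Pinching the post's +x and -x faces here presses the button flush. With its lower few mm below the rim the wall keeps it in, and its rubbing holds the post up; 3 to 10 N down on the bar slides it. At the hole (27 to 42 mm of travel in all) it springs out by itself, then stops hard on the hole's lower edge.
- neighbour: Fixed twin of the rest, same size and colours, already lowered and locked: its bar top is 138 mm above its origin. Origin: centre of its flange's underside, x out of its button face. Not to be handled.
- sanding_block: Bystander: cork hand-sanding block, 100 x 50 x 32 mm. Origin: centre of its underside.
- disc_stack: Bystander: flat stack of brick-red round abrasive discs, 125 mm across, 14 mm high. Origin: centre of its underside.
- tape_roll: Bystander: yellow masking-tape roll lying flat, 90 mm across, 25 mm high, open in the middle. Origin: centre of its underside.
- wax_tin: Bystander: yellow round tin, 80 mm across, 60 mm high. Origin: centre of its underside.
- wrench: Bystander: steel open wrench lying flat, 180 mm long. Origin: centre of its underside.
- dust_brush: Bystander: wooden-handled brush lying flat, 200 mm long. Origin: centre of its underside.
- oak_offcut: Bystander: brown wooden offcut, 120 x 45 x 28 mm. Origin: centre of its underside.
- glue_bottle: Bystander: white glue bottle with an orange cap and green band, 56 mm across, 150 mm high. Origin: centre of its underside.
There are look-alikes about, which are no part of the job. Several things have the shape of the post; the one meant has the colours described above.

How it is judged:
By the outcome, as a careful person would: the job done as asked, in the order asked, and still so for the second after the job is handed in, with the robot touching nothing.
It also fails if it takes over 54 s, if anything falls off the work surface, if the arm or the gripper's body presses on something with over 40 N, if the wrist force passes 120 N, or if a joint passes its speed limit or range.

## Working session

There is one attempt and no reset: what is moved stays moved. The work goes in short steps, Python scripts to look and compute and a shell command to move; the robot and the scene stay as the last step left them, time stands still between calls to the robot, and variables do not carry over. Pictures are saved under pics/ and viewed, at most 10 in all, crops included, and the job is handed in when it is done.

```bash
mkdir -p pics
cat > h.py <<'E'
import numpy as np, cv2
from station import manip
from scipy.spatial.transform import Rotation as R
def att(m):
    a=np.array(m["attitude"],float)
    return a if a.shape==(3,3) else R.from_quat(a.ravel()).as_matrix()
def snap(n,f):
    m=manip.camera_model(n); p,d=manip.snapshot(n)
    np.savez(f"pics/{f}.npz",p=p,d=d,A=att(m),o=m["origin"],k=[m["fx"],m["fy"],m["cx"],m["cy"]])
    cv2.imwrite(f"pics/{f}.png",p[:,:,::-1]); return m
def cloud(f):
    z=np.load(f"pics/{f}.npz"); d=z["d"]; fx,fy,cx,cy=z["k"]
    v,u=np.mgrid[:d.shape[0],:d.shape[1]]
    P=np.stack([(u-cx)/fx*d,-(v-cy)/fy*d,-d],-1)@z["A"].T+z["o"]
    return z["p"],d,P
E
python3 - <<'E'
from h import *
for n in("side","top"): print(snap(n,n))
print(manip.sense())
a=cv2.imread("pics/side.png");b=cv2.imread("pics/top.png")
E
```

```text
{'fx': 421.9102289618122, 'fy': 421.9102289618122, 'cx': 322.18866970318567, 'cy': 206.77392229688607, 'origin': array([0.35179884, 0.85113113, 0.81028166]), 'attitude': array([-0.04376648,  0.4364215 ,  0.89600808, -0.06921187])}
{'fx': 511.2596118563895, 'fy': 511.2596118563895, 'cx': 312.1415496231068, 'cy': 195.97189401788498, 'origin': array([0.2133143 , 0.00389277, 1.56687671]), 'attitude': array([-0.07463436,  0.07745021,  0.72934521, -0.67563802])}
{'t': 0.1, 'q': array([-1.49351385e+00,  5.28378307e-01,  1.43381175e+00,  2.12791521e-05,
        1.18141210e+00, -1.78512079e-01]), 'qd': array([ 0.00136279, -0.00279722, -0.00269812, -0.00066637, -0.00369243,
        0.0007142 ]), 'tau': array([-6.28211419e-04, -4.43307173e+01, -1.78585464e+01, -1.06814962e-04,
        3.91493901e-03,  1.60826437e-05]), 'tcp_pos': array([ 0.15811842, -0.60412816,  0.30301625]), 'tool_rot': array([ 9.91832302e-01,  1.27544796e-01,  6.06602748e-05, -1.00297132e-03]), 'force': array([-0.29201091,  0.01945398, -0.99127345]), 'ft_torque': array([ 0.03291539, -0.02164918,  0.04631521]), 'gripper_force': 0.0, 'finger_gap': 0.9977728343881076}
```

View pics/side.png

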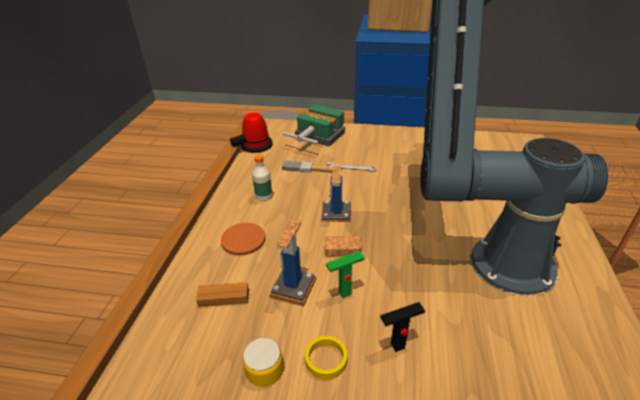

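View pics/top.png

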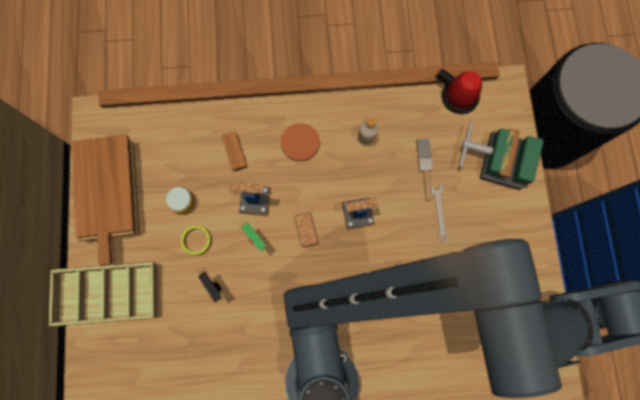

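The side view shows two cork-topped rests on blue sleeves, at about (290,262) and (336,195). From above they are at (252,195) and (358,212). The green one at (346,272) and the black one at (402,325) are look-alikes. I'll compare the two rests' heights using depth and an enlarged crop.

```bash
cat > a.py <<'E'
from h import *
for f,boxes in(("side",[(270,215,315,305),(318,165,355,222)]),("top",[(225,175,275,220),(338,192,380,232)])):
    p,d,P=cloud(f); hsv=cv2.cvtColor(p,cv2.COLOR_RGB2HSV)
    for (a,b,c,e) in boxes:
        h=hsv[b:e,a:c].reshape(-1,3); Q=P[b:e,a:c].reshape(-1,3); ok=d[b:e,a:c].ravel()>0
        for nm,m in(("blue",(h[:,0]>100)&(h[:,0]<125)&(h[:,1]>130)),("cork",(h[:,0]<20)&(h[:,1]>60)&(Q[:,2]>.1)),("red",((h[:,0]<5)|(h[:,0]>175))&(h[:,1]>190))):
            m=m&ok
            if m.sum()>3:
                q=Q[m]; print(f,(a,b),nm,m.sum(),"med",np.median(q,0).round(3),"p5",np.percentile(q,5,0).round(3),"p95",np.percentile(q,95,0).round(3))
                if nm=="cork":
                    t=q[q[:,2]>np.percentile(q[:,2],60)-.02]
                    (x,y),s,an=cv2.minAreaRect((t[:,:2]*1000).astype(np.float32)); print("   rect",x,y,s,an)
                    w,V=np.linalg.eigh(np.cov(t[:,:2].T)); print("   axis deg",np.degrees(np.arctan2(V[1,1],V[0,1])))
a=cv2.imread("pics/side.png")[150:310,250:380]; b=cv2.imread("pics/top.png")[160:240,215:385]
a=cv2.resize(a,None,fx=3,fy=3,interpolation=2); b=cv2.resize(b,(390,184))
cv2.imwrite("pics/crop1.png",np.hstack([a,cv2.copyMakeBorder(b,0,a.shape[0]-184,0,0,0)]))
E
python3 a.py
```

```text
side (270, 215) blue 510 med [0.548 0.183 0.082] p5 [0.536 0.167 0.034] p95 [0.567 0.186 0.131]
side (270, 215) cork 402 med [0.549 0.169 0.188] p5 [0.535 0.13  0.137] p95 [0.565 0.211 0.19 ]
   rect 550.7236938476562 168.15980529785156 (92.96815490722656, 24.644962310791016) 81.35037231445312
   axis deg 80.20115141679028
side (318, 165) blue 225 med [ 0.486 -0.134  0.058] p5 [ 0.475 -0.138  0.02 ] p95 [ 0.498 -0.131  0.102]
side (318, 165) cork 187 med [ 0.488 -0.143  0.142] p5 [ 0.473 -0.189  0.121] p95 [ 0.501 -0.106  0.144]
   rect 486.9993896484375 -150.37615966796875 (32.02264404296875, 96.29893493652344) 8.401015281677246
   axis deg 95.78281664066499
top (225, 175) blue 73 med [0.54  0.161 0.093] p5 [0.538 0.149 0.052] p95 [0.548 0.178 0.132]
top (225, 175) cork 313 med [0.553 0.164 0.187] p5 [0.541 0.124 0.175] p95 [0.567 0.204 0.192]
   rect 554.5839233398438 164.61033630371094 (89.68665313720703, 24.856204986572266) 81.06364440917969
   axis deg 81.32137922817269
top (338, 192) blue 52 med [ 0.475 -0.151  0.078] p5 [ 0.473 -0.165  0.039] p95 [ 0.478 -0.138  0.116]
top (338, 192) cork 295 med [ 0.491 -0.153  0.141] p5 [ 0.478 -0.193  0.13 ] p95 [ 0.504 -0.113  0.146]
   rect 493.5018615722656 -153.36709594726562 (29.219528198242188, 90.54944610595703) 5.7362494468688965
   axis deg 95.87256044224243
```

View pics/crop1.png

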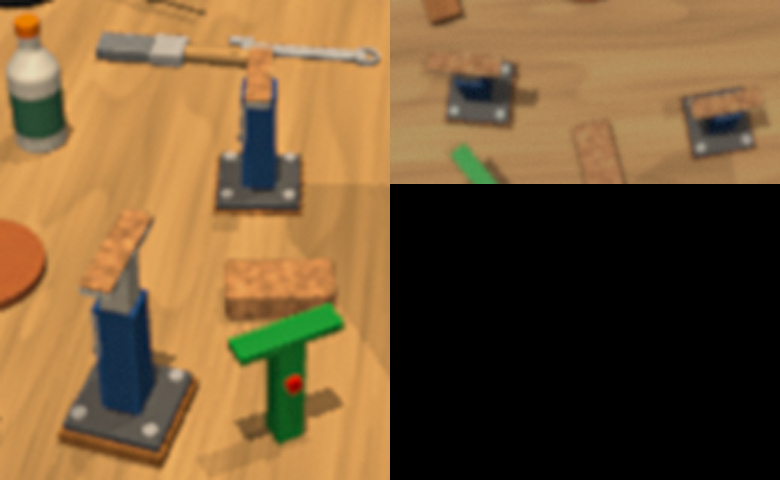

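The near rest in the side view, crop (120,330), shows bare aluminium post above its blue sleeve and its cork is at z≈0.189. So it is the high one, at (0.5525, 0.166) with the bar axis at 81°. The neighbour's cork is at z≈0.142, so it is already locked. The grey lock plate is on the left (+x world) side, so the button faces about -9°. I'm moving above the rest now.

```bash
python3 -m crank '[{"dp":[0.048,-0.0538,-0.005],"delta_rot":[0,0,0],"fingers":1},{"dp":[0.048,-0.0538,-0.005],"delta_rot":[0,0,0],"fingers":1},{"dp":[0.048,-0.0538,-0.005],"delta_rot":[0,0,0],"fingers":1},{"dp":[0.048,-0.0538,-0.005],"delta_rot":[0,0,0],"fingers":1},{"dp":[0.048,-0.0538,-0.005],"delta_rot":[0,0,0],"fingers":1},{"dp":[0.048,-0.0538,-0.005],"delta_rot":[0,0,0],"fingers":1},{"dp":[0.048,-0.0538,-0.005],"delta_rot":[0,0,0],"fingers":1},{"dp":[0.048,-0.0538,-0.005],"delta_rot":[0,0,0],"fingers":1},{"dp":[0.048,-0.0538,-0.005],"delta_rot":[0,0,0],"fingers":1},{"dp":[0.048,-0.0538,-0.005],"delta_rot":[0,0,0],"fingers":1},{"dp":[0.048,-0.0538,-0.005],"delta_rot":[0,0,0],"fingers":1},{"dp":[0.048,-0.0538,-0.005],"delta_rot":[0,0,0],"fingers":1}]' 30
python3 -m crank '[{"dp":[0.048,-0.0538,0],"delta_rot":[0,0,0],"fingers":1},{"dp":[0.048,-0.0538,0],"delta_rot":[0,0,0],"fingers":1},{"dp":[0.048,-0.0538,0],"delta_rot":[0,0,0],"fingers":1},{"dp":[0.048,-0.0538,0],"delta_rot":[0,0,0],"fingers":1},{"dp":[0.048,-0.0538,0],"delta_rot":[0,0,0],"fingers":1},{"dp":[0.048,-0.0538,0],"delta_rot":[0,0,0],"fingers":1},{"dp":[0.048,-0.0538,0],"delta_rot":[0,0,0],"fingers":1},{"dp":[0.048,-0.0538,0],"delta_rot":[0,0,0],"fingers":1},{"dp":[0.048,-0.0538,0],"delta_rot":[0,0,0],"fingers":1},{"dp":[0.048,-0.0538,0],"delta_rot":[0,0,0],"fingers":1},{"dp":[0.048,-0.0538,0],"delta_rot":[0,0,0],"fingers":1},{"dp":[0.048,-0.0538,0],"delta_rot":[0,0,0],"fingers":1}]'
python3 -m crank '[{"dp":[0,0,0],"delta_rot":[0,0,-0.0184],"fingers":1},{"dp":[0,0,0],"delta_rot":[0,0,-0.0184],"fingers":1},{"dp":[0,0,0],"delta_rot":[0,0,-0.0184],"fingers":1},{"dp":[0,0,0],"delta_rot":[0,0,-0.0184],"fingers":1},{"dp":[0,0,0],"delta_rot":[0,0,-0.0184],"fingers":1},{"dp":[0,0,0],"delta_rot":[0,0,-0.0184],"fingers":1},{"dp":[0,0,0],"delta_rot":[0,0,-0.0184],"fingers":1},{"dp":[0,0,0],"delta_rot":[0,0,-0.0184],"fingers":1},{"dp":[0,0,0],"delta_rot":[0,0,-0.0184],"fingers":1},{"dp":[0,0,0],"delta_rot":[0,0,-0.0184],"fingers":1},{"dp":[0,0,0],"delta_rot":[0,0,0],"fingers":1},{"dp":[0,0,0],"delta_rot":[0,0,0],"fingers":1}]'
python3 -c "
from h import *
print(snap('wrist','w1')); s=manip.sense(); M=R.from_quat(s['tool_rot']).as_matrix(); print(s['tcp_pos'],M.round(3).tolist())"
```

```text
t: 1.1
tcp_pos: [0.3554, -0.2177, 0.3339]
tool_rot: [0.992, 0.127, -0.0, -0.0]
force: [0.5, -0.7, 0.0]
finger_gap: 1.001
gripper_force: 0.0
t: 2.1
tcp_pos: [0.5523, 0.1676, 0.3335]
tool_rot: [0.992, 0.128, -0.001, 0.0]
force: [0.6, -0.6, -0.2]
finger_gap: 1.002
gripper_force: 0.0
t: 3.1
tcp_pos: [0.5519, 0.1657, 0.3336]
tool_rot: [0.762, 0.648, -0.0, -0.0]
force: [0.6, -0.6, -0.1]
finger_gap: 1.001
gripper_force: 0.0
{'fx': 291.51503688826716, 'fy': 291.51503688826716, 'cx': 316.6681754050858, 'cy': 197.60022732613743, 'origin': array([0.56415962, 0.24759735, 0.40373113]), 'attitude': array([-0.16181855,  0.01356901, -0.07957005,  0.98351372])}
[0.55190542 0.16568718 0.33363446] [[0.161, 0.987, -0.001], [0.987, -0.161, -0.0], [-0.0, -0.001, -1.0]]
```

View pics/w1.png

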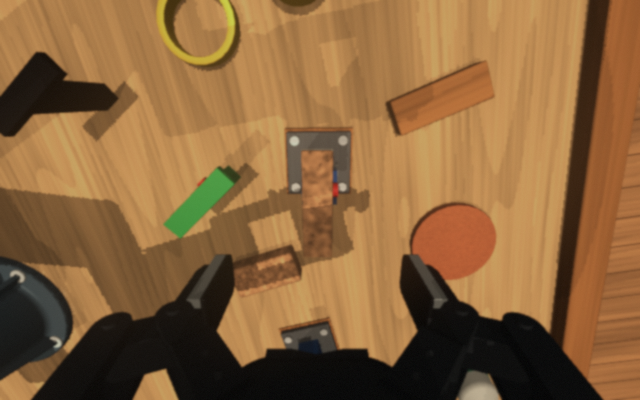

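In the wrist view the bar runs from (317,150) to (317,262), and the red button shows on its right (world +x) side at (336,188). That confirms the button faces +x. Next I measure the bar, rim and button more closely.

Run:
```python
from h import *
p,d,P=cloud("w1"); hsv=cv2.cvtColor(p,cv2.COLOR_RGB2HSV).astype(int)
b=(slice(120,275),slice(280,365)); H=hsv[b].reshape(-1,3);Q=P[b].reshape(-1,3)
t=Q[(Q[:,2]>.175)&(Q[:,2]<.21)]
print("bar",cv2.minAreaRect((t[:,:2]*1000).astype(np.float32)),np.median(t[:,2]),len(t))
red=((H[:,0]<6)|(H[:,0]>174))&(H[:,1]>180); q=Q[red]
print("red",red.sum(),np.median(q,0),q.min(0),q.max(0))
bl=(H[:,0]>100)&(H[:,0]<125)&(H[:,1]>130); q=Q[bl]; print("blue",bl.sum(),np.percentile(q,[5,50,95],0).round(4))
fl=Q[(Q[:,2]<.03)&(Q[:,2]>.012)&(H[:,1]<80)]; print("flange",cv2.minAreaRect((fl[:,:2]*1000).astype(np.float32)),np.median(fl[:,2]))
p,d,P=cloud("side");q=P[240:305,270:318].reshape(-1,3);c=cv2.cvtColor(p,cv2.COLOR_RGB2HSV)[240:305,270:318].reshape(-1,3)
m=(c[:,1]<90)&(q[:,2]<.04)&(q[:,2]>.008);print("flange side",np.median(q[m],0),m.sum())
```

```text
bar ((551.1497192382812, 167.9981689453125), (89.87578582763672, 24.01963233947754), 81.16877746582031) 0.1874403280225443 3296
red 54 [0.56771287 0.16675689 0.14729066] [0.56543888 0.16020431 0.14336444] [0.56959969 0.17148807 0.14968515]Traceback (most recent call last):
  File "<stdin>", line 8, in <module>
    return _quantile_unchecked(
        a, q, axis, out, overwrite_input, method, keepdims, weights)
    return _ureduce(a,
                    func=_quantile_ureduce_func,
    ...<5 lines>...
                    overwrite_input=overwrite_input,
                    method=method)
    r = func(a, **kwargs)
    result = _quantile(arr,
                       quantiles=q,
    ...<2 lines>...
                       out=out,
                       weights=wgt)
    slices_having_nans = np.isnan(arr[-1, ...])
                                  ~~~^^^^^^^^^
IndexError: index -1 is out of bounds for axis 0 with size 0
```

The bar is centred at (0.551, 0.168) with its top at 0.188, so the rim is at about z 0.134. I descend straddling the bar, half-close, and check tip height from the side.

```bash
python3 -m crank '[{"dp":[0.0042,-0.0026,0.03],"delta_rot":[0,0,0],"fingers":1},{"dp":[0,0,0.03],"delta_rot":[0,0,0],"fingers":1},{"dp":[0,0,0.03],"delta_rot":[0,0,0],"fingers":1},{"dp":[0,0,0.03],"delta_rot":[0,0,0],"fingers":1},{"dp":[0,0,0.03],"delta_rot":[0,0,0],"fingers":1},{"dp":[0,0,0.03],"delta_rot":[0,0,0],"fingers":1},{"dp":[0,0,0.03],"delta_rot":[0,0,0],"fingers":1},{"dp":[0,0,0.029],"delta_rot":[0,0,0],"fingers":1},{"dp":[0,0,0],"delta_rot":[0,0,0],"fingers":0.06},{"dp":[0,0,0],"delta_rot":[0,0,0],"fingers":0.06},{"dp":[0,0,0],"delta_rot":[0,0,0],"fingers":0.06},{"dp":[0,0,0],"delta_rot":[0,0,0],"fingers":0.06}]' 30
python3 - <<'E'
from h import *
snap("side","s2")
p,d,P=cloud("s2")
b=(slice(190,310),slice(230,350)); Q=P[b]
# dark gripper/finger pixels near the rest: lowest points on both sides
h=cv2.cvtColor(p,cv2.COLOR_RGB2HSV)[b]
near=(np.hypot(Q[...,0]-.551,Q[...,1]-.168)<.06)&(Q[...,2]>.12)
u=np.array([.987,-.161]); s=(Q[...,:2]-[.551,.168])@u
for lo in np.arange(-.06,.06,.006):
    m=near&(s>=lo)&(s<lo+.006)
    if m.sum()>2: print(round(lo,3),m.sum(),np.percentile(Q[m][:,2],[2,50,98]).round(3))
a=cv2.imread("pics/s2.png")[180:310,220:360]; cv2.imwrite("pics/c2.png",cv2.resize(a,None,fx=4,fy=4,interpolation=2))
E
```

```text
t: 4.15
tcp_pos: [0.5518, 0.1681, 0.2155]
tool_rot: [0.761, 0.649, 0.001, 0.001]
force: [-0.1, -1.0, 0.5]
finger_gap: 0.532
gripper_force: 0.0
-0.06 60 [0.198 0.23  0.251]
-0.054 56 [0.196 0.223 0.252]
-0.048 39 [0.195 0.244 0.255]
-0.042 151 [0.163 0.265 0.313]
-0.036 208 [0.159 0.26  0.317]
-0.03 228 [0.154 0.236 0.32 ]
-0.024 173 [0.176 0.274 0.323]
-0.018 159 [0.122 0.253 0.325]
-0.012 265 [0.129 0.187 0.324]
-0.006 182 [0.126 0.189 0.323]
-0.0 179 [0.124 0.22  0.322]
0.006 173 [0.127 0.227 0.32 ]
0.012 97 [0.123 0.249 0.318]
0.018 117 [0.168 0.222 0.317]
0.024 90 [0.162 0.204 0.315]
0.03 47 [0.154 0.196 0.306]
0.036 29 [0.175 0.201 0.258]
0.042 71 [0.193 0.208 0.252]
0.048 101 [0.195 0.223 0.251]
0.054 51 [0.204 0.241 0.251]
```

View pics/c2.png

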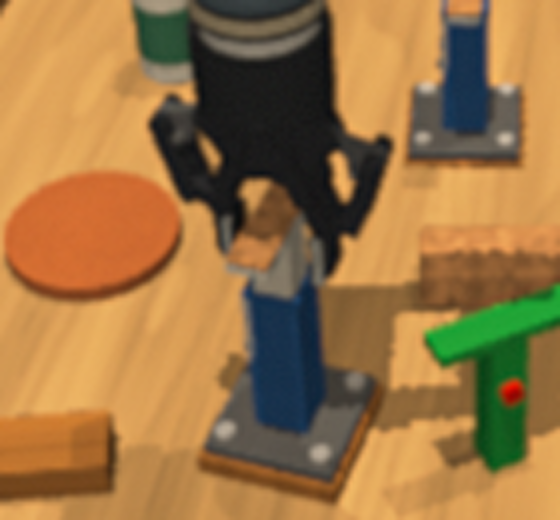

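The picture shows the fingers straddling the post and bar, with tips around crop (325,270) and (230,230), above the rim at about crop (280,290). Now lower 5 mm and pinch.

```bash
python3 -m crank '[{"dp":[0,-0.0016,0.005],"delta_rot":[0,0,0],"fingers":0.06},{"dp":[0,0,0.005],"delta_rot":[0,0,0],"fingers":0.06},{"dp":[0,0,0],"delta_rot":[0,0,0],"fingers":-0.2},{"dp":[0,0,0],"delta_rot":[0,0,0],"fingers":-0.3},{"dp":[0,0,0],"delta_rot":[0,0,0],"fingers":-0.4},{"dp":[0,0,0],"delta_rot":[0,0,0],"fingers":-0.5},{"dp":[0,0,0],"delta_rot":[0,0,0],"fingers":-0.5},{"dp":[0,0,0],"delta_rot":[0,0,0],"fingers":-0.5},{"dp":[0,0,0],"delta_rot":[0,0,0],"fingers":-0.5}]' 25
python3 - <<'E'
from h import *
print(manip.sense()["force"],manip.sense()["ft_torque"])
snap("wrist","w3");snap("side","s3")
a=cv2.imread("pics/s3.png")[190:290,230:350];b=cv2.imread("pics/w3.png")
cv2.imwrite("pics/c3.png",np.vstack([cv2.resize(a,(400,333),interpolation=2)]))
p,d,P=cloud("side")
E
```

```text
t: 4.95
tcp_pos: [0.5527, 0.1678, 0.2102]
tool_rot: [0.761, 0.649, 0.002, 0.002]
force: [4.6, -0.8, 0.1]
finger_gap: 0.276
gripper_force: 29.9
[ 4.63680482 -0.82356422  0.10641915] [-0.27887277 -0.98262926  0.09995922]
```

View pics/c3.png

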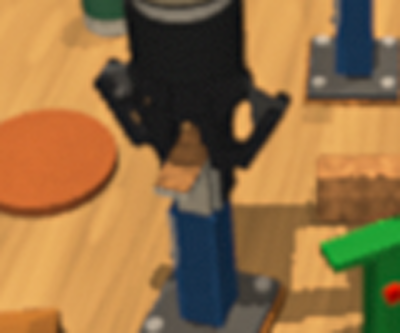

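The gap of 23.5 mm means the button is flush. I relieve the small side load, then ease down 5 mm.

```bash
python3 -m crank '[{"dp":[0,0.003,0],"delta_rot":[0,0,0],"fingers":-0.5},{"dp":[0,0,0.002],"delta_rot":[0,0,0],"fingers":-0.5},{"dp":[0,0,0.002],"delta_rot":[0,0,0],"fingers":-0.5},{"dp":[0,0,0],"delta_rot":[0,0,0],"fingers":-0.5}]'
python3 -m crank '[{"dp":[0,0,0.002],"delta_rot":[0,0,0],"fingers":-0.5},{"dp":[0,0,0.002],"delta_rot":[0,0,0],"fingers":-0.5},{"dp":[0,0,0],"delta_rot":[0,0,0],"fingers":-0.5}]'
python3 - <<'E'
from h import *
snap("side","s4")
for f in("s3","s4"):
    p,d,P=cloud(f); q=P[225:262,275:300].reshape(-1,3); c=cv2.cvtColor(p,cv2.COLOR_RGB2HSV)[225:262,275:300].reshape(-1,3)
    m=(c[:,0]<20)&(c[:,1]>90)&(q[:,2]>.15); print(m.sum(),np.median(q[m],0))
E
```

```text
t: 5.38
tcp_pos: [0.553, 0.1678, 0.2076]
tool_rot: [0.761, 0.649, 0.001, 0.001]
force: [6.2, -1.6, -0.7]
finger_gap: 0.278
gripper_force: 29.8
t: 5.63
tcp_pos: [0.553, 0.1679, 0.2066]
tool_rot: [0.761, 0.649, 0.001, 0.001]
force: [4.2, -1.3, 5.1]
finger_gap: 0.275
gripper_force: 34.5
247 [0.55579712 0.18407082 0.18708818]
243 [0.55607831 0.18346649 0.18355985]
```

```bash
python3 -m crank '[{"dp":[0,0,0.002],"delta_rot":[0,0,0],"fingers":-0.5},{"dp":[0,0,0],"delta_rot":[0,0,0],"fingers":-0.5},{"dp":[0,0,0],"delta_rot":[0,0,0],"fingers":-0.5}]'
python3 - <<'E'
from h import *
snap("side","s5")
for f in("s3","s5"):
    p,d,P=cloud(f); q=P[225:262,275:300].reshape(-1,3); c=cv2.cvtColor(p,cv2.COLOR_RGB2HSV)[225:262,275:300].reshape(-1,3)
    m=(c[:,0]<20)&(c[:,1]>90)&(q[:,2]>.15); print(m.sum(),np.median(q[m],0))
E
```

```text
t: 5.93
tcp_pos: [0.553, 0.1679, 0.2065]
tool_rot: [0.761, 0.649, 0.001, 0.001]
force: [2.5, -1.3, 10.9]
finger_gap: 0.277
gripper_force: 37.8
247 [0.55579712 0.18407082 0.18708818]
242 [0.55606439 0.18455588 0.18342422]
```

The tips are resting lightly on the rim and the button is about 3.6 mm below it. I unload, let go, and check whether it's caught.

```bash
python3 -m crank '[{"dp":[0,0,-0.0025],"delta_rot":[0,0,0],"fingers":-0.5},{"dp":[0,0,0],"delta_rot":[0,0,0],"fingers":-0.4},{"dp":[0,0,0],"delta_rot":[0,0,0],"fingers":-0.2},{"dp":[0,0,0],"delta_rot":[0,0,0],"fingers":0.06},{"dp":[0,0,0],"delta_rot":[0,0,0],"fingers":0.3},{"dp":[0,0,0],"delta_rot":[0,0,0],"fingers":0.6},{"dp":[0,0,0],"delta_rot":[0,0,0],"fingers":0.6}]'
python3 - <<'E'
from h import *
snap("side","s6")
for f in("s3","s6"):
    p,d,P=cloud(f); q=P[225:262,275:300].reshape(-1,3); c=cv2.cvtColor(p,cv2.COLOR_RGB2HSV)[225:262,275:300].reshape(-1,3)
    m=(c[:,0]<20)&(c[:,1]>90)&(q[:,2]>.15); print(m.sum(),np.median(q[m],0))
E
```

```text
t: 6.57
tcp_pos: [0.5507, 0.1679, 0.205]
tool_rot: [0.761, 0.649, -0.001, -0.001]
force: [1.1, -0.1, -0.8]
finger_gap: 0.798
gripper_force: 0.0
247 [0.55579712 0.18407082 0.18708818]
285 [0.55491819 0.18030946 0.18370263]
```

Caught: the bar stayed at 0.1837. Now lift clear, shut the fingers, and come down to just above the cork.

```bash
python3 -m crank '[{"dp":[0,0,-0.02],"delta_rot":[0,0,0],"fingers":0.7},{"dp":[0,0,-0.03],"delta_rot":[0,0,0],"fingers":0.7},{"dp":[0,0,-0.03],"delta_rot":[0,0,0],"fingers":0.7},{"dp":[0,0,-0.03],"delta_rot":[0,0,0],"fingers":0.7},{"dp":[0,0,-0.024],"delta_rot":[0,0,0],"fingers":0.7},{"dp":[0,0,0],"delta_rot":[0,0,0],"fingers":-0.5},{"dp":[0,0,0],"delta_rot":[0,0,0],"fingers":-1},{"dp":[0,0,0],"delta_rot":[0,0,0],"fingers":-1},{"dp":[0,0,0],"delta_rot":[0,0,0],"fingers":-1},{"dp":[0,0,0],"delta_rot":[0,0,0],"fingers":-1},{"dp":[0,0,0],"delta_rot":[0,0,0],"fingers":-1},{"dp":[0,0,0],"delta_rot":[0,0,0],"fingers":-1}]' 20
python3 -m crank '[{"dp":[0.0005,0.0005,0.008],"delta_rot":[0,0,0],"fingers":-1},{"dp":[0,0,0.006],"delta_rot":[0,0,0],"fingers":-1},{"dp":[0,0,0.004],"delta_rot":[0,0,0],"fingers":-1},{"dp":[0,0,0.002],"delta_rot":[0,0,0],"fingers":-1},{"dp":[0,0,0],"delta_rot":[0,0,0],"fingers":-1}]'
```

```text
t: 7.62
tcp_pos: [0.5516, 0.1678, 0.2721]
tool_rot: [0.761, 0.649, -0.0, -0.0]
force: [-0.0, 0.3, 0.6]
finger_gap: -0.003
gripper_force: 0.0
t: 8.03
tcp_pos: [0.5519, 0.168, 0.2622]
tool_rot: [0.761, 0.649, -0.0, -0.0]
force: [-0.0, -0.2, -1.5]
finger_gap: -0.0
gripper_force: 0.0
```

```bash
python3 -m crank '[{"dp":[0,0,0.002],"delta_rot":[0,0,0],"fingers":-1},{"dp":[0,0,0.002],"delta_rot":[0,0,0],"fingers":-1},{"dp":[0,0,0.002],"delta_rot":[0,0,0],"fingers":-1},{"dp":[0,0,0.002],"delta_rot":[0,0,0],"fingers":-1},{"dp":[0,0,0.002],"delta_rot":[0,0,0],"fingers":-1}]'
python3 -m crank '[{"dp":[0,0,0.002],"delta_rot":[0,0,0],"fingers":-1},{"dp":[0,0,0.002],"delta_rot":[0,0,0],"fingers":-1}]'
python3 -m crank '[{"dp":[0,0,0.002],"delta_rot":[0,0,0],"fingers":-1},{"dp":[0,0,0.002],"delta_rot":[0,0,0],"fingers":-1}]'
```

```text
t: 8.45
tcp_pos: [0.5521, 0.1681, 0.2576]
tool_rot: [0.761, 0.649, 0.0, 0.0]
force: [1.0, 0.2, 0.4]
finger_gap: -0.001
gripper_force: 0.0
t: 8.62
tcp_pos: [0.5521, 0.1681, 0.2556]
tool_rot: [0.761, 0.649, 0.0, 0.0]
force: [-0.5, 0.3, 3.9]
finger_gap: -0.003
gripper_force: 2.6
t: 8.78
tcp_pos: [0.5522, 0.1682, 0.2542]
tool_rot: [0.761, 0.649, 0.0, 0.0]
force: [-1.8, 0.6, 4.9]
finger_gap: 0.002
gripper_force: 2.4
```

The post is sliding at about 5 N. Continuing gently.

```bash
python3 -m crank '[{"dp":[0,0,0.002],"delta_rot":[0,0,0],"fingers":-1},{"dp":[0,0,0.002],"delta_rot":[0,0,0],"fingers":-1},{"dp":[0,0,0.002],"delta_rot":[0,0,0],"fingers":-1},{"dp":[0,0,0.002],"delta_rot":[0,0,0],"fingers":-1},{"dp":[0,0,0.002],"delta_rot":[0,0,0],"fingers":-1}]'
python3 -m crank '[{"dp":[0,0,0.002],"delta_rot":[0,0,0],"fingers":-1},{"dp":[0,0,0.002],"delta_rot":[0,0,0],"fingers":-1},{"dp":[0,0,0.002],"delta_rot":[0,0,0],"fingers":-1},{"dp":[0,0,0.002],"delta_rot":[0,0,0],"fingers":-1},{"dp":[0,0,0.002],"delta_rot":[0,0,0],"fingers":-1}]'
python3 -m crank '[{"dp":[0,0,0.002],"delta_rot":[0,0,0],"fingers":-1},{"dp":[0,0,0.002],"delta_rot":[0,0,0],"fingers":-1},{"dp":[0,0,0.002],"delta_rot":[0,0,0],"fingers":-1},{"dp":[0,0,0.002],"delta_rot":[0,0,0],"fingers":-1},{"dp":[0,0,0.002],"delta_rot":[0,0,0],"fingers":-1}]'
```

```text
t: 9.2
tcp_pos: [0.5522, 0.1681, 0.2488]
tool_rot: [0.761, 0.649, 0.0, 0.0]
force: [-1.6, 0.8, 5.6]
finger_gap: 0.002
gripper_force: 2.5
t: 9.62
tcp_pos: [0.5522, 0.1681, 0.2438]
tool_rot: [0.761, 0.649, 0.0, 0.0]
force: [-1.1, 1.3, 5.5]
finger_gap: -0.004
gripper_force: 2.6
t: 10.03
tcp_pos: [0.5523, 0.1681, 0.2388]
tool_rot: [0.761, 0.649, 0.0, 0.0]
force: [-0.9, 0.7, 4.4]
finger_gap: 0.003
gripper_force: 2.5
```

Entering the window where it can lock, so I'm using shorter calls.

```bash
python3 -m crank '[{"dp":[0,0,0.002],"delta_rot":[0,0,0],"fingers":-1},{"dp":[0,0,0.002],"delta_rot":[0,0,0],"fingers":-1},{"dp":[0,0,0.002],"delta_rot":[0,0,0],"fingers":-1}]' | grep -E "tcp|force"
python3 -m crank '[{"dp":[0,0,0.002],"delta_rot":[0,0,0],"fingers":-1},{"dp":[0,0,0.002],"delta_rot":[0,0,0],"fingers":-1}]'| grep -E "tcp|force"
```

```text
tcp_pos: [0.5522, 0.1681, 0.2357]
force: [-0.0, 0.4, 4.2]
gripper_force: 2.5
tcp_pos: [0.5522, 0.1681, 0.2337]
force: [-0.9, 0.0, 4.7]
gripper_force: 2.4
```

```bash
python3 -m crank '[{"dp":[0,0,0.002],"delta_rot":[0,0,0],"fingers":-1}]'| grep -E "tcp|force"
```

```text
tcp_pos: [0.5522, 0.1681, 0.2327]
force: [-1.0, -0.5, 4.6]
gripper_force: 2.4
```

```bash
python3 -m crank '[{"dp":[0,0,0.002],"delta_rot":[0,0,0],"fingers":-1},{"dp":[0,0,0.002],"delta_rot":[0,0,0],"fingers":-1}]'| grep -E "tcp|force"
```

```text
tcp_pos: [0.5523, 0.1681, 0.2306]
force: [-0.5, 1.0, 4.7]
gripper_force: 2.5
```

```bash
python3 -m crank '[{"dp":[0,0,0.002],"delta_rot":[0,0,0],"fingers":-1},{"dp":[0,0,0.002],"delta_rot":[0,0,0],"fingers":-1}]'| grep -E "tcp|force"
```

```text
tcp_pos: [0.5519, 0.168, 0.228]
force: [-0.2, -0.0, 0.5]
gripper_force: 0.0
```

The force fell to zero, so the post seems to have dropped as the button sprang out. I follow down gently to confirm the stop.

```bash
python3 -m crank '[{"dp":[0,0,0.002],"delta_rot":[0,0,0],"fingers":-1},{"dp":[0,0,0],"delta_rot":[0,0,0],"fingers":-1}]'| grep -E "tcp|force"
```

```text
tcp_pos: [0.5518, 0.168, 0.2269]
force: [0.1, 0.6, 0.9]
gripper_force: 0.0
```

```bash
python3 -m crank '[{"dp":[0,0,0.002],"delta_rot":[0,0,0],"fingers":-1},{"dp":[0,0,0],"delta_rot":[0,0,0],"fingers":-1}]'| grep -E "tcp|force"
```

```text
tcp_pos: [0.5519, 0.1681, 0.2267]
force: [-0.4, 0.6, 2.8]
gripper_force: 1.1
```

```bash
python3 -m crank '[{"dp":[0,0,0.0015],"delta_rot":[0,0,0],"fingers":-1},{"dp":[0,0,0],"delta_rot":[0,0,0],"fingers":-1}]'| grep -E "tcp|force"
```

```text
tcp_pos: [0.552, 0.1681, 0.2265]
force: [-2.8, -0.4, 4.6]
gripper_force: 2.7
```

It's standing on the stop. I retreat upward and check with the wrist camera.

```bash
python3 -m crank '[{"dp":[0,0,-0.01],"delta_rot":[0,0,0],"fingers":-1},{"dp":[0,0,-0.03],"delta_rot":[0,0,0],"fingers":-1},{"dp":[0,0,-0.04],"delta_rot":[0,0,0],"fingers":-1},{"dp":[0,0,-0.04],"delta_rot":[0,0,0],"fingers":-1},{"dp":[0,0,-0.04],"delta_rot":[0,0,0],"fingers":-1},{"dp":[0,0.04,-0.04],"delta_rot":[0,0,0],"fingers":-1},{"dp":[0,0.06,0],"delta_rot":[0,0,0],"fingers":-1},{"dp":[0,0.06,0],"delta_rot":[0,0,0],"fingers":-1},{"dp":[0,0,0],"delta_rot":[0,0,0],"fingers":-1}]'
python3 - <<'E'
from h import *
snap("wrist","w7");snap("side","s7")
p,d,P=cloud("s7"); q=P[220:280,265:320].reshape(-1,3); c=cv2.cvtColor(p,cv2.COLOR_RGB2HSV)[220:280,265:320].reshape(-1,3)
m=(c[:,0]<20)&(c[:,1]>60)&(q[:,2]>.12); print(m.sum(),np.median(q[m],0))
p,d,P=cloud("w7"); z=P[...,2]; m=(z>.13)&(np.hypot(P[...,0]-.551,P[...,1]-.168)<.06); print("w",m.sum(),np.median(P[m],0))
v,u=np.nonzero(m); print(u.min(),u.max(),v.min(),v.max())
x0=max(0,int(np.median(u))-70);y0=max(0,int(np.median(v))-60)
cv2.imwrite("pics/c7.png",cv2.resize(cv2.imread("pics/w7.png")[y0:y0+140,x0:x0+190],None,fx=4,fy=4,interpolation=2))
E
```

```text
t: 12.12
tcp_pos: [0.6364, 0.154, 0.3266]
tool_rot: [0.762, 0.648, 0.003, 0.003]
force: [1.2, -0.2, -0.2]
finger_gap: 0.004
gripper_force: 0.0
359 [0.54989257 0.17211072 0.15457227]
w 13194 [0.59384928 0.17179102 0.3237829 ]
70 248 146 399
```

View pics/c7.png

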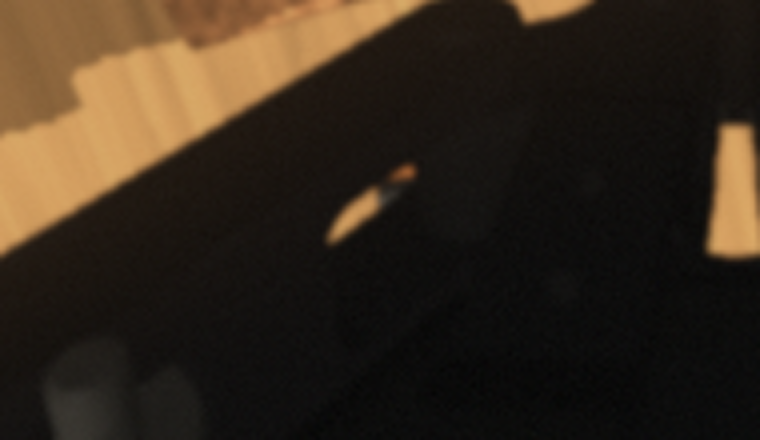

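That crop landed on the gripper itself. The side depth puts the bar top at 0.1546, about 33 mm of travel. I'm re-cropping the same picture at the projected button position.

Run:
```python
from h import *
z=np.load("pics/w7.npz"); fx,fy,cx,cy=z["k"]
c=(np.array([.569,.165,.107])-z["o"])@z["A"]; u=int(cx-fx*c[0]/c[2]); v=int(cy+fy*c[1]/c[2]); print(u,v)
x0=max(0,u-60);y0=max(0,v-50)
cv2.imwrite("pics/c8.png",cv2.resize(cv2.imread("pics/w7.png")[y0:y0+100,x0:x0+120],None,fx=5,fy=5,interpolation=2))
```

```text
249 183
```

View pics/c8.png

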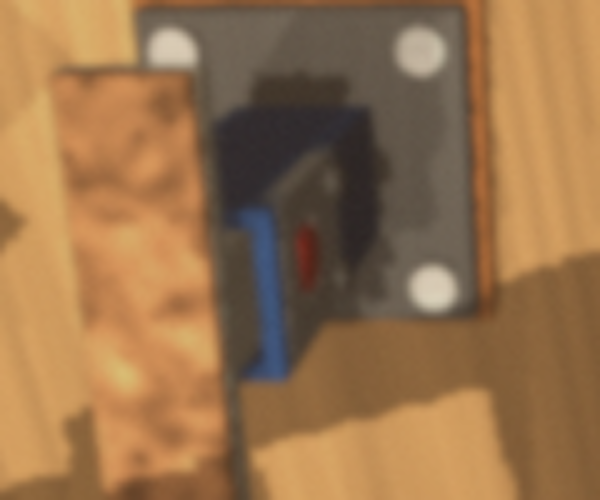

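The crop shows the red button standing in the lock plate's hole at crop (307,257), so it's locked. The gripper is clear, so I'm handing in.

```bash
python3 -c "
from station import manip
print(manip.sign_off())"
```

```text
the job is handed in; nothing more can be done
None
```

The high rest is lowered about 33 mm and locked, with its red button visible in the lock plate's hole; the gripper is clear, and I handed the job in at about 12 s, though in the pinch step the fingertips rested on the sleeve rim at up to about 11 N.

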